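# Press a die blank home against a spring plunger and hold it

## Robot

A 6-joint arm with a two-finger parallel gripper is mounted at the origin on a cart in front of the work surface, level with it; the furniture and walls round the work are solid. World frame = base frame: x ahead of the robot, y to its left, z up, the work surface at z = 0. Lengths are in mm, angles in rad, forces in N, time in s.
With the tool pointing down it reaches from about 300 to 775 mm from the base axis. Payload 14.6 kg.
Tool frame: the origin (TCP) lies on the centre line of the jaws, within the pads' length; the fingertips stand manip.tcp_to_tips ahead of it and the grasp point (between the pads) lies 5 mm behind it (manip.tcp_to_tips is the distance from the TCP to the fingertips, in mm); z points along the fingers, y is the direction in which the jaws open and shut (so a half turn about z gives the same grasp; the last joint's range is limited). The gripper opens to 94 mm and grips with 3 to 60 N. Pads are 16 mm wide; open, the fingers measure 119 mm over their backs; the gripper's body (75 mm by 177 mm) begins 78 mm behind the grasp point.
Start: joints at [-1.278, 0.3, 1.521, -0, 1.321, -0.067], TCP at [193.64, -514.774, 219.446] pointing down, gripper open.
Joint ranges: [-3.03, 3.03], [-0.79, 2.21], [0.23, 2.52], [-1.04, 4.18], [0, 3.07], [-2.55, 2.55]. Speed limits (rad/s): [2.22, 2.22, 2.57, 3.14, 3.14, 3.14].

## Interface

Orientations are given as [roll, pitch, yaw] about the fixed x, y, z axes, in that order (R = Rz(yaw) Ry(pitch) Rx(roll)).
In Python, from cell import manip, optics, workorder gives the robot as it stands. The module is installed in compiled form; this text tells all that it offers.
- The arm moves only by the tool jog_arm, never from a script. Its argument "deltas" is text: rows parted by semicolons, each of 5 numbers parted by spaces: the shift along the tool's x, y, z in mm, then the turn about the tool's z in rad, then the finger opening in mm, from 0 to 94. In form: tx ty tz twist grip; .... A call has exactly 10 rows; each row is the pose to reach, as a shift and turn from the pose commanded when the call began, along the tool's axes at that moment; what a row does not reach only later rows make up. A row lasts 1/8 s, in which the tool goes at most 62.5 mm and 10.7 degrees, less where a joint would pass 70% of its speed; a pose out of reach is approached as far as the arm can. A call with a gripper value outside its range is refused whole. The fingers move at their own pace and stop on an object; "squeeze" is the grip in N (left out, the last holds). Time passes only in rows, so rows that repeat a pose let the fingers close, or fill a call up. It gives the time, the measured TCP pose, the force and the opening at its end, in the units of the state.
- manip.read_state(): the state, without advancing time (a new reading comes with each control period).
- optics.camera(name): name is "scene" or "top" or "wrist"; returns (picture, depth): 480x640x3 uint8, red, green, blue; 480x640 float32, mm along the optical axis (not along the pixel's ray), 0 where there is no reading.
- optics.get_calibration(name): a dict with "intrinsics" (3x3 intrinsics, pixels), "R" (3x3) and "t" (3): a world point X has camera coordinates R X + t; the wrist camera has in their place "hand_eye" (4x4, takes a point from camera to tool coordinates, whose origin is the TCP and whose axes are the flange's). Camera axes: x right, y down, z forward; pixel columns grow to the right and rows downward; lengths in mm; the calibration is good to about 2 mm. A picture is of the moment at which its call begins: read the wrist's pose just before it. get_calibration takes no time and is no camera call.
- workorder.sign_off(): hands the job in, once; it reports no verdict.
The state is a dict: "clock": time; "joints": joint angles; "qd": joint speeds; "effort": joint torques, N m; "eef_pos": TCP position; "eef_rot": TCP orientation; "wrist_force": force on the tool from outside, world axes, zero at the start; "moment": the same for the moment, N m; "finger_gap": finger opening in mm.
Only numpy, scipy, OpenCV 4.12 (cv2) and the standard library are available. Lean on these libraries where they do the work, as an engineer would, in place of code of your own. Each camera call takes 0.05 s, during which the arm holds its last target.

## Task

Fold both flaps of the small carton well back past upright, take the aluminium blank out and lay it upright between the rails of the locating fixture, its long side along them. Push it along the rails against the spring plunger until its end meets the hard end stop, and finish while still holding it pressed firmly against the stop, without letting go. Leave the loupe, the brush and the cork block where they are.

Things in the scene. Friction and masses are not known exactly. Their poses are not given: they have to be found in the camera images.
- carton: Open-topped cardboard carton, fixed to the bench, outside 128 (x) x 158 (y) x 62 (z) mm, walls and floor 4 mm. Origin: centre of its underside; z up; its x axis runs from the near flap to the far flap, roughly away from the robot.
- flap_near (a joint): Angle of the flap hinged on the carton's -x wall: 0 = lying shut over the carton, 1.57 = upright, more = folded outward to the carton's -x side, at most 2.6. Starts half raised (0.95 to 1.3). The hinge is stiff: it stays where it is left; about 1 N near its free edge moves it.
- flap_far (a joint): The same for the flap hinged on the carton's +x wall; it folds outward to the carton's +x side.
- flap_near_hinge (a point): Middle of the near flap's hinge line, on top of the carton's -x wall (62 mm from the carton's middle, 63.5 mm up). The hinge line runs along the carton's y. The flap is a panel 3 mm thick, 154 mm long along y and 58 mm from hinge to free edge.
- flap_far_hinge (a point): The same for the far flap, on the +x wall. With both flaps half raised there is a gap of 55 mm or more between their free edges, in the middle of the carton.
- flap_near_edge (a point): Middle of the near flap's free edge.
- flap_far_edge (a point): Middle of the far flap's free edge.
- blank: Loose aluminium block, 60 (x) x 26 (y) x 40 (z) mm, about 0.17 kg, two small dark dots on its top. It stands on the carton's floor near the middle, its long x axis roughly along the carton's x. Origin: centre of its underside; z up. Both ends are alike.
- fixture: Steel locating fixture fixed to the bench: grey base plate 190 (x) x 110 (y) x 12 (z) mm. Origin: centre of its underside; z up; its +x axis is the direction of pushing, towards the end stop. On the plate two straight rails run along x from x = -45 to +55 mm, 30 mm apart (clear width), 10 mm high above the plate, their inner top edges bevelled.
- stop_face (a point): Middle of the end stop's flat face, at the height of the plate's top, where the rails end (55 mm ahead of the fixture's origin, 12 mm up). The stop is a steel block 60 mm wide and 34 mm high above the plate; its face looks to the fixture's -x. A blank that is fully home has its origin 30 mm from this point, towards the fixture's -x.
- end_stop: The same steel end block as a body; origin at the lower middle of its face (equal to stop_face), axes as the fixture's.
- plunger (a joint): Travel of the brass spring plunger (10 mm thick, axis 18 mm above the plate) into the end stop, m. 0 = free: its tip stands 12 mm proud of the stop's face. 0.012 = pushed in flush with the face, the blank at the stop. The spring pushes back with about 3 N at 0 and 6.6 N at 0.012.
- loupe: Bystander: black eye loupe, a cup 41 mm across and 34 mm high. Origin: centre of its underside.
- brush: Bystander: wooden brass-wire brush, about 200 mm long and 25 mm high. Origin: near the middle of its underside.
- cork: Bystander: cork block 57 x 77 x 32 mm, the one that stands nearest to the carton and the fixture (another stands far back at the left). Origin: centre of its underside.
There are look-alikes about, which are no part of the job. Of the things that look like the blank, the middle-sized one is meant.

How it is judged (in metres and radians):
On the way, in this order (a step that is already met when the one before it is completed fails the run):
1. both flaps are folded back past upright (over 1.7 rad) (value of joint each of flap_near, flap_far above 1.7 rad), for 0.2 s.
2. the blank is lifted out of the carton (height (world z) of blank above 0.06 m), for 0.05 s.
At the end, for the whole second after the job is handed in: Both flaps over 1.7 rad open; the blank upright on the plate between the rails (4 mm in height, 5 mm sideways, 0.12 rad), at rest, its end within 3 mm of the stop, plunger in by over 9 mm, pressing on the stop with over 2 N, the fingers still bearing on it (all of step 1 and x of blank in the frame of stop_face between -0.033 and -0.027 m and z of blank in the frame of stop_face below 0.004 m and y of blank in the frame of stop_face between -0.005 and 0.005 m and angle between the x axis of blank and the x axis of fixture, either way round below 0.12 rad and angle between blank's own z axis and vertical below 0.1 rad and value of joint plunger above 0.009 m and contact force between blank and end_stop above 2 N and contact force between the fingers and blank above 1 N and linear speed of blank below 0.02 m/s); the arm keeps its last pose, push and grip.
It fails at once if a bystander (loupe, brush, cork block) is moved by more than 30 mm (distance of any of loupe, brush, cork from where it was at the start of the episode above 0.03 m).
It also fails if it takes over 58 s, if anything falls off the work surface, if the arm or the gripper's body presses on something with over 40 N, if the wrist force passes 120 N, or if a joint passes its speed limit or range.

## Working session

There is one attempt and no reset: what is moved stays moved. The work goes in short steps, Python scripts to look and compute and a tool call to move; the robot and the scene stay as the last step left them, time stands still between calls to the robot, and variables do not carry over. Pictures are saved under pics/ and viewed, and the job is handed in when it is done.

Besides the shell and the picture viewer there is one more tool, called by a JSON object that holds its "method" and its "body", one argument or row to a line. jog_arm: Moves the arm, as the interface text tells. Its arguments: {"type":"object","properties":{"deltas":{"type":"string"},"squeeze":{"type":"number"}},"required":["deltas"]}

```bash
mkdir -p pics; cat > h.py <<'E'
from cell import manip, optics, workorder
import numpy as np, cv2
from scipy.spatial.transform import Rotation as Ro
def snap(name,fn):
    s=manip.read_state(); im,d=optics.camera(name)
    cv2.imwrite(f'pics/{fn}.png',im[:,:,::-1]); np.savez(f'{fn}.npz',im=im,d=d,p=s['eef_pos'],r=s['eef_rot'])
    return im,d,s
def cal(name,f=None):
    c=optics.get_calibration(name); K=np.array(c['intrinsics'])
    if name!='wrist': return K,np.array(c['R']),np.array(c['t']).ravel()
    T=np.array(c['hand_eye']); z=np.load(f+'.npz')
    Rt=Ro.from_euler('xyz',z['r']).as_matrix(); Rw=Rt@T[:3,:3]; o=Rt@T[:3,3]+z['p']
    return K,Rw.T,-Rw.T@o
def pts(name,f):  # per-pixel world map
    z=np.load(f+'.npz'); d=z['d']; K,R,t=cal(name,f)
    v,u=np.mgrid[:480,:640]; c=np.stack([(u-K[0,2])/K[0,0]*d,(v-K[1,2])/K[1,1]*d,d],-1)
    P=(c-t)@R; P[d==0]=np.nan; return P
def ray(name,f,u,v,zz):
    K,R,t=cal(name,f); o=-R.T@t; w=R.T@np.linalg.inv(K)@[u,v,1]; return o+w*(zz-o[2])/w[2]
E
python3 - <<'E'
from h import *
np.set_printoptions(precision=2,suppress=True)
for n in ('scene','top'): snap(n,n+'0')
print(manip.read_state(),manip.tcp_to_tips)
for n in('scene','top'):
    K,R,t=cal(n); print(K,R,-R.T@t)
print(optics.get_calibration('wrist'))
E
```

```text
{'clock': 0.1, 'joints': array([-1.28,  0.3 ,  1.52,  0.  ,  1.32, -0.07]), 'qd': array([-0., -0.,  0., -0., -0.,  0.]), 'effort': array([ -0.  , -53.27, -35.33,   0.07,   0.02,  -0.  ]), 'eef_pos': array([ 193.58, -514.59,  218.95]), 'eef_rot': array([-3.14, -0.  ,  0.36]), 'wrist_force': array([-0.15,  0.76, -0.51]), 'moment': array([0.03, 0.02, 0.03]), 'finger_gap': 93.9744475928537} 14.0
[[586.41   0.   326.03]
 [  0.   586.41 240.68]
 [  0.     0.     1.  ]] [[-0.88 -0.48 -0.  ]
 [-0.33  0.61 -0.72]
 [ 0.35 -0.63 -0.7 ]] [ 124.07  793.07 1051.91]
[[516.48   0.   318.87]
 [  0.   516.48 247.05]
 [  0.     0.     1.  ]] [[-0.01 -1.   -0.  ]
 [-0.98  0.01 -0.18]
 [ 0.18  0.   -0.98]] [ 377.01  -43.49 1285.24]
{'intrinsics': array([[349.12,   0.  , 318.49],
       [  0.  , 349.12, 237.46],
       [  0.  ,   0.  ,   1.  ]]), 'hand_eye': array([[   0.  ,   -0.97,   -0.24,   72.47],
       [   1.  ,    0.  ,   -0.  ,    1.29],
       [   0.  ,   -0.24,    0.97, -164.95],
       [   0.  ,    0.  ,    0.  ,    1.  ]])}
```

View pics/scene0.png

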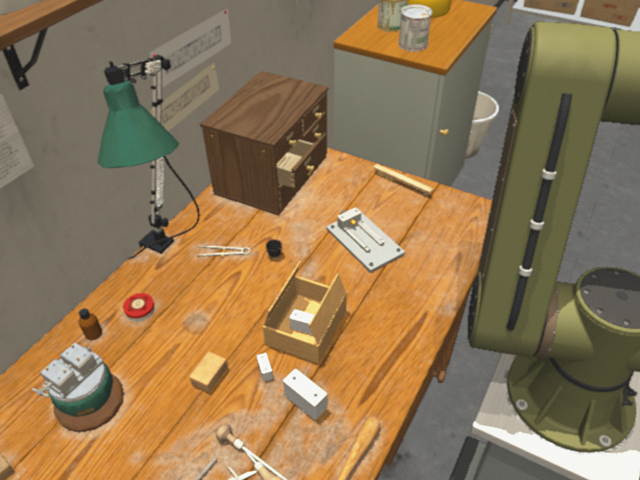

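View pics/top0.png

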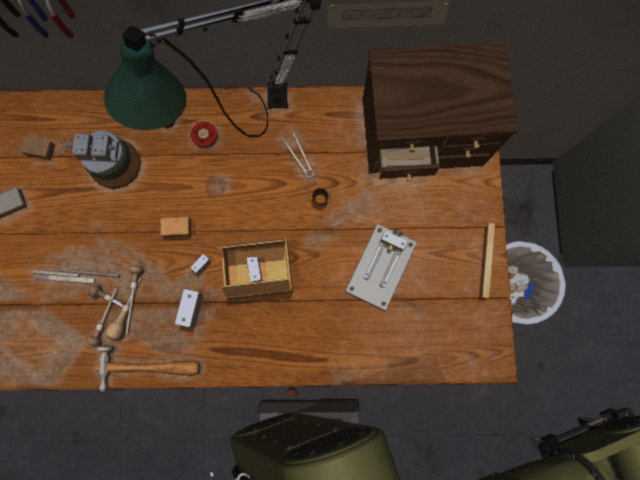

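Scene: carton at scene (305,318) / top (257,270); fixture at top (382,266), stop toward the cabinet (top-right end). Three blank look-alikes in top: (253,269) in the carton, (200,263) small, (187,309) large. The one in the carton is middle-sized and stands where described. I'll confirm it in a crop.

```bash
python3 - <<'E'
from h import *
np.set_printoptions(precision=1,suppress=True)
im=cv2.imread('pics/top0.png')
a=cv2.resize(im[220:330,160:300],None,fx=5,fy=5,interpolation=cv2.INTER_CUBIC)
cv2.imwrite('pics/ctop.png',a)
b=cv2.resize(im[215:315,335:435],None,fx=6,fy=6,interpolation=cv2.INTER_CUBIC)
cv2.imwrite('pics/cfix.png',b)
P=pts('top','top0')
for n,(u,v) in dict(blank=(253,262),small=(200,263),big=(187,309),plate=(365,290),stop=(394,240),table=(330,300),floor=(240,270)).items(): print(n,P[v,u])
im=cv2.imread('pics/scene0.png')
a=cv2.resize(im[260:370,255:360],None,fx=5,fy=5,interpolation=cv2.INTER_CUBIC)
cv2.imwrite('pics/cscene.png',a)
E
```

```text
blank [568.9 118.   41. ]
small [569.8 249.3  31.7]
big [456.2 271.1  57.3]
plate [ 499.3 -155.2   13.2]
stop [ 617.6 -227.    45.4]
table [477.4 -68.8  -4.5]
floor [555.  155.3   2.8]
```

View pics/ctop.png

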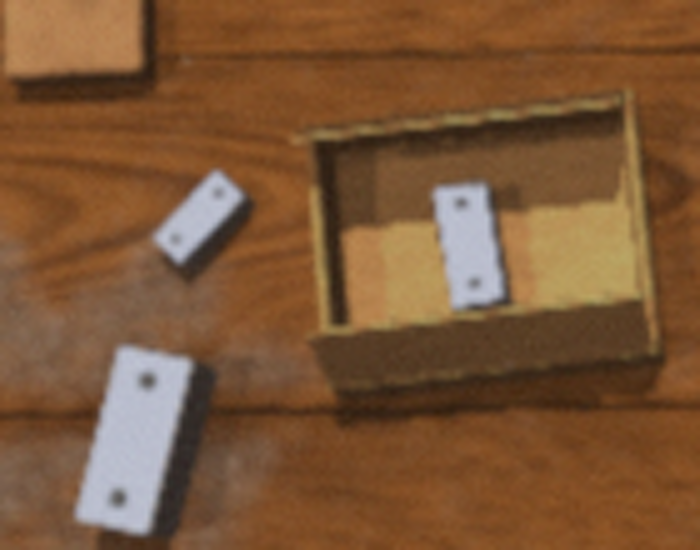

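View pics/cfix.png

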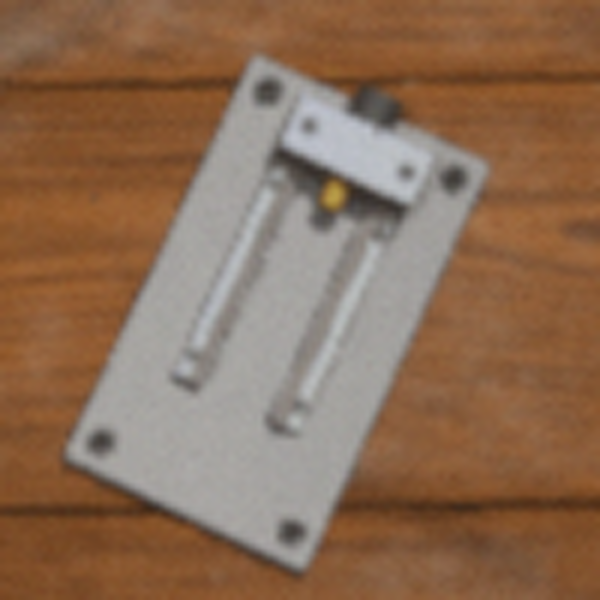

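View pics/cscene.png

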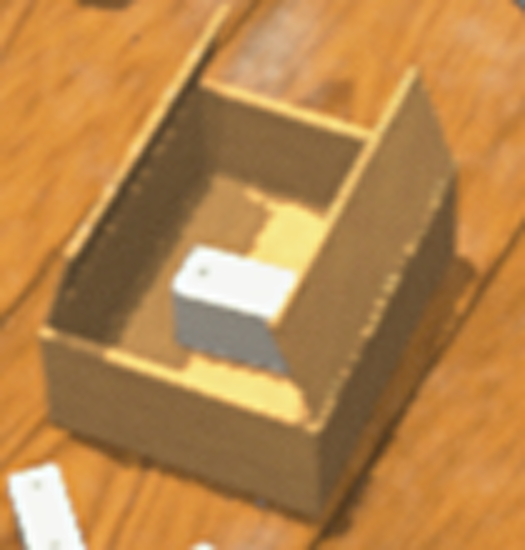

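The target is confirmed: the middle-sized block in the carton at top (253,269), top face at z≈41–44, with two dots. I'll move the wrist camera over the area between carton and fixture.

{"method": "jog_arm", "body": {
  "deltas": "51 -31 -20 0.03 0; 102 -63 -31 0.06 0; 153 -95 -31 0.1 0; 204 -126 -31 0.14 0; 255 -158 -31 0.18 0; 306 -190 -31 0.22 0; 357 -221 -31 0.24 0; 408 -253 -31 0.24 0; 459 -284 -31 0.24 0; 510 -316 -31 0.24 0",
  "squeeze": 20
}}

```text
clock: 1.35
eef_pos: [560.6, -37.6, 250.3]
eef_rot: [3.142, 0.0, 0.12]
wrist_force: [-0.1, 0.2, -0.1]
finger_gap: 0.8
```

```bash
python3 - <<'E'
from h import *
np.set_printoptions(precision=3,suppress=True)
s=manip.read_state();print(s['clock'],s['eef_pos'],s['eef_rot'],s['finger_gap'],np.abs(s['qd']).max())
snap('wrist','w1'); s=manip.read_state();print(s['eef_pos'])
E
```

```text
1.35 [560.598 -37.637 250.257] [3.142 0.    0.12 ] 0.8293528938148756 0.7816773772589993
[563.074 -32.756 249.671]
```

View pics/w1.png

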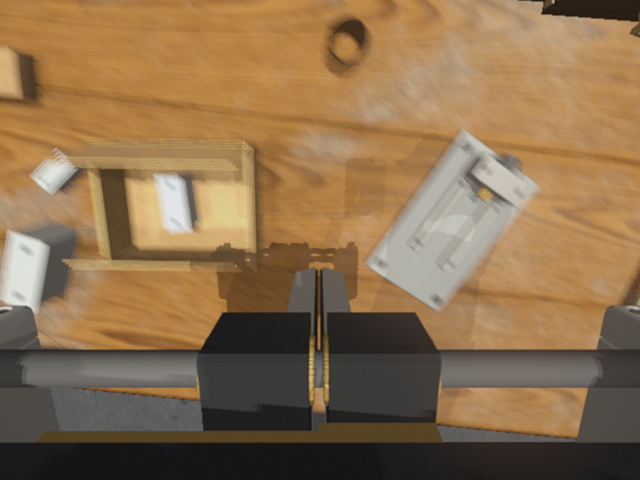

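The frame shows carton (175,205) and fixture (455,220), but it is motion-blurred; I'll retake it now that the arm has settled.

```bash
python3 - <<'E'
from h import *
snap('wrist','w2'); s=manip.read_state();print(s['eef_pos'],s['eef_rot'],np.load('w2.npz')['p'])
a=cv2.imread('pics/w2.png')
cv2.imwrite('pics/w2c.png',cv2.resize(a[120:280,60:280],None,fx=3.6,fy=3.6,interpolation=cv2.INTER_CUBIC))
cv2.imwrite('pics/w2f.png',cv2.resize(a[120:320,360:560],None,fx=3,fy=3,interpolation=cv2.INTER_CUBIC))
E
```

```text
[561.41281611 -35.39317797 249.41775642] [-3.14067409e+00  1.03261650e-03  1.24256473e-01] [563.07382278 -32.75639362 249.6710549 ]
```

View pics/w2c.png

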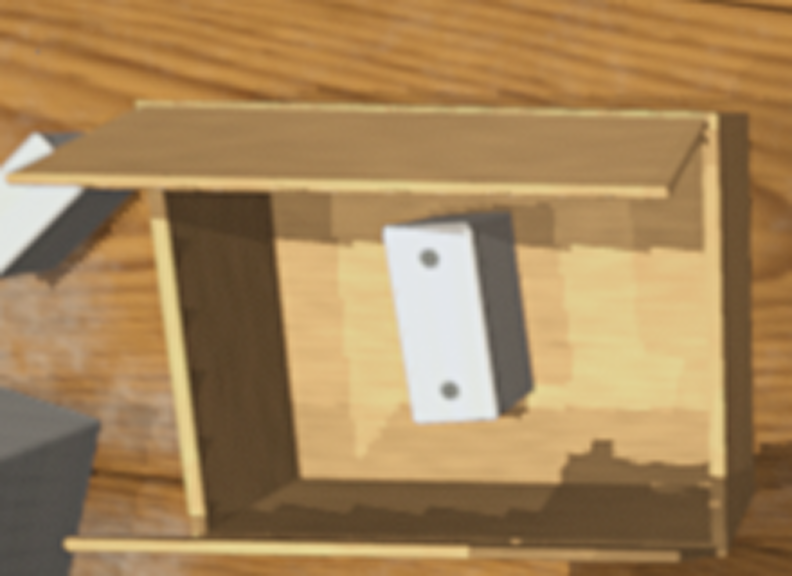

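View pics/w2f.png

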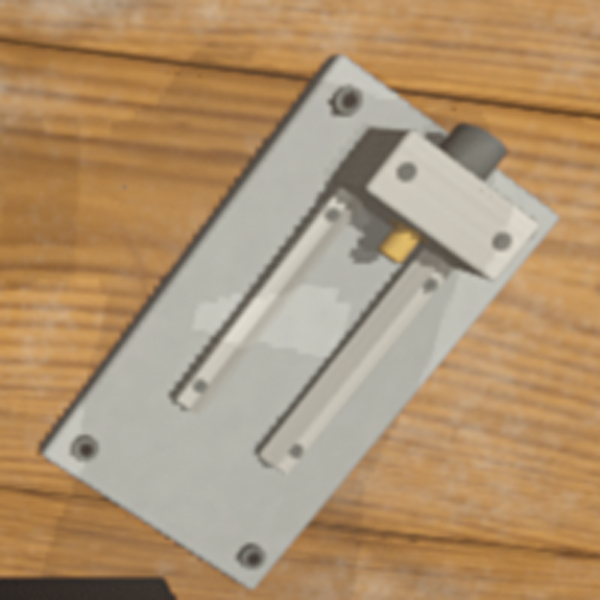

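The crops are sharp. In the full picture: blank top face corners near (167,182), (190,182), (198,235), (176,237); flap far edge from (62,169) to (245,172); near flap edge from (78,272) to (249,275); plate corners (473,138), (546,192), (444,316), (374,271).

```bash
cat > m1.py <<'E'
from h import *
np.set_printoptions(precision=1,suppress=True)
f=lambda u,v,z:ray('wrist','w2',360+u/3,120+v/3,z)
c=lambda u,v,z:ray('wrist','w2',60+u/3.6,120+v/3.6,z)
C=np.array([f(*q,12) for q in((338,55),(558,215),(253,588),(42,452))]);print(C,C.mean(0))
print('sides',np.linalg.norm(np.diff(np.vstack([C,C[:1]]),axis=0),axis=1))
d=C[0]+C[1]-C[2]-C[3];print('fixyaw',np.arctan2(d[1],d[0]))
t=lambda u,v,z:ray('top',None,335+u/6,215+v/6,z)
C=np.array([t(*q,12) for q in((258,55),(488,160),(303,573),(68,457))]);print('top',C.mean(0)); d=C[0]+C[1]-C[2]-C[3];print('fixyaw',np.arctan2(d[1],d[0]))
# stop top face front edge (z=46): left,right
S=np.array([f(366,188,46),f(492,278,46)]);print('stop front',S,S.mean(0),np.linalg.norm(S[0]-S[1]),np.arctan2(*(S[0]-S[1])[:2]))
# blank top: brightest blob
im=cv2.imread('pics/w2.png')[120:280,60:280]; hsv=cv2.cvtColor(im,cv2.COLOR_BGR2HSV)
m=((hsv[...,1]<40)&(hsv[...,2]>170)).astype(np.uint8)
n,l,st,ce=cv2.connectedComponentsWithStats(m)
for i in range(1,n):
    if st[i,4]>200:
        k=cv2.findContours((l==i).astype(np.uint8),cv2.RETR_EXTERNAL,cv2.CHAIN_APPROX_NONE)[0][0]
        Q=np.array([ray('wrist','w2',60+a[0][0],120+a[0][1],44)[:2] for a in k],np.float32)
        print(ce[i]+[60,120],st[i],cv2.minAreaRect(Q))
D=[c(430,258,44),c(450,390,44)];print('dots',D,(D[0]+D[1])/2,np.arctan2(*(D[0]-D[1])[1::-1]))
print('right wall',c(720,113,63),c(725,555,63),'far left',c(137,103,63))
P=pts('wrist','w2')
for n,(u,v) in dict(bl=(440,320),farfl=(300,182),farfl2=(650,189),nearfl=(200,547),nearfl2=(600,556),plate=None,rw=(716,400)).items() if 0 else []: pass
for n,(u,v) in dict(bl=(440,320),fe=(300,184),fe2=(640,189),ne=(200,547),ne2=(600,555),rw=(717,400),fh=(400,130)).items(): print(n,P[int(round(120+v/3.6)),int(round(60+u/3.6))])
print('plate',P[int(120+500/3),360+50])
E
python3 m1.py
```

```text
[[ 667.9 -192.2   12. ]
 [ 620.5 -289.4   12. ]
 [ 452.6 -206.5   12. ]
 [ 501.2 -108.8   12. ]] [ 560.6 -199.2   12. ]
sides [108.1 187.3 109.1 186.4]
fixyaw -0.461189611746487
top [ 557.5 -198.5   12. ]
fixyaw -0.45981980259615646
stop front [[ 622.7 -198.1   46. ]
 [ 597.1 -250.1   46. ]] [ 609.9 -224.1   46. ] 57.94912423351122 0.4569971772682045
[ 67.2 175.5] [  0  37  23  38 367] ((575.9336547851562, 237.06805419921875), (18.867603302001953, 38.037818908691406), 47.27549743652344)
[182.  209.3] [ 106   62   32   56 1268] ((554.3613891601562, 113.62152099609375), (58.99256134033203, 25.931350708007812), 10.463855743408203)
dots [array([573.8, 116.9,  44. ]), array([534.5, 109.8,  44. ])] [554.1 113.4  44. ] 0.1776251861532275
right wall [626.2  32.4  63. ] [499.4  20.4  63. ] far left [609.3 189.8  63. ]
bl [555.3 113.9  43.5]
fe [599.8 118.6 119.4]
fe2 [608.8  39.9 119.9]
ne [506.6 143.2 118.4]
ne2 [517.   44.1 118. ]
rw [546.2  26.9  62.6]
fh [612.5 109.8  85. ]
plate [ 487.1 -155.9   12.3]
```

Carton centre ≈ (554.3,104.7), yaw ≈ 0.105; wall length measures 127 mm against the 128 given. The flaps are at ≈1.25 and 1.3 rad. The blank is at (554.4,113.6), yaw 0.18, measured 59×26. Stop face is (609.9,-224), yaw -0.46, and two features agree on it. I'll go down between the flaps with closed fingers and push the near flap first.

{"method": "jog_arm", "body": {
  "deltas": "12 -48 0 0 0; 12 -96 0 0 0; 12 -144 10 0 0; 12 -144 60 0 0; 12 -144 105 0 0; 12 -144 141 0 0; 12 -144 141 0 0; -5 -144 141 0 0; -18 -144 141 0 0; -30 -144 141 0 0"
}}

```text
clock: 2.7
eef_pos: [512.6, 99.8, 110.7]
eef_rot: [-3.142, -0.002, 0.12]
wrist_force: [2.3, 0.2, 1.2]
finger_gap: 0.7
```

{"method": "jog_arm", "body": {
  "deltas": "-9 0 0 0 0; -18 0 0 0 0; -27 0 0 0 0; -36 0 0 0 0; -42 0 0 0 0; -42 0 0 0 0; -30 0 0 0 0; 0 0 0 0 0; 40 0 0 0 0; 70 0 0 0 0"
}}

```text
clock: 3.95
eef_pos: [584.3, 108.5, 109.1]
eef_rot: [-3.142, -0.0, 0.12]
wrist_force: [-0.5, 0.8, -0.0]
finger_gap: 0.4
```

{"method": "jog_arm", "body": {
  "deltas": "10 0 0 0 0; 20 0 0 0 0; 30 0 0 0 0; 40 0 0 0 0; 48 0 0 0 0; 54 0 0 0 0; 54 0 0 0 0; 20 0 0 0 60; -28 0 -20 0 60; -28 0 -70 0 60"
}}

```text
clock: 5.2
eef_pos: [550.0, 104.5, 177.3]
eef_rot: [3.142, 0.008, 0.12]
wrist_force: [1.9, 0.1, 1.5]
finger_gap: 27.2
```

{"method": "jog_arm", "body": {
  "deltas": "10 30 -25 0 60; 15 30 -60 0 60; 15 30 -60 0 60; 15 30 -60 0 60; 15 30 -60 0 60; 15 30 -60 0 60; 15 30 -60 0 60; 15 30 -60 0 60; 15 30 -60 0 60; 15 30 -60 0 60"
}}

```text
clock: 6.45
eef_pos: [572.9, 77.0, 239.5]
eef_rot: [-3.142, -0.0, 0.12]
wrist_force: [-0.2, -0.9, -0.3]
finger_gap: 60.1
```

```bash
python3 - <<'E'
from h import *
np.set_printoptions(precision=3,suppress=True)
im,d,s=snap('wrist','w3');print(s['clock'],s['eef_pos'],s['eef_rot'])
E
```

```text
6.45 [572.914  76.968 239.452] [-3.142 -0.     0.12 ]
```

View pics/w3.png

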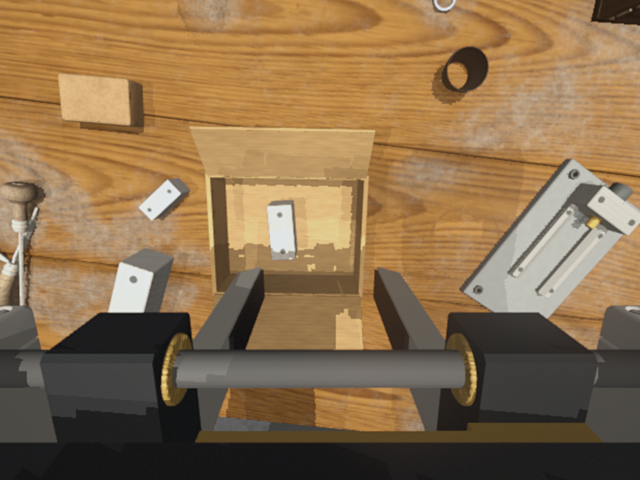

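Both flaps are folded out, the far one ending at row ≈128 and the near one lying at rows 295–350. I'll check the flap angles and re-measure the blank and the fixture from this settled view.

```bash
python3 - <<'E'
from h import *
np.set_printoptions(precision=1,suppress=True)
P=pts('wrist','w3')
Rc=np.array([[.9945,.105],[-.105,.9945]])
for n,(u,v) in dict(fe=(290,133),fm=(290,155),ne=(300,345),nm=(300,320)).items():
    q=Rc@(P[v,u,:2]-[554.3,104.7]); dx=abs(q[0])-62; print(n,P[v,u],q,'angle',np.pi-np.arctan2(P[v,u,2]-63.5,dx))
im=cv2.imread('pics/w3.png'); hsv=cv2.cvtColor(im,cv2.COLOR_BGR2HSV)
m=((hsv[...,1]<40)&(hsv[...,2]>170)).astype(np.uint8); m[:190]=0;m[270:]=0;m[:,:255]=0;m[:,310:]=0
k=max(cv2.findContours(m,0,1)[0],key=cv2.contourArea)
Q=np.array([ray('wrist','w3',*a[0],44)[:2] for a in k],np.float32);print(cv2.minAreaRect(Q))
print('dots',ray('wrist','w3',281,209,44),ray('wrist','w3',283,251,44),'bl',P[230,282])
cv2.imwrite('pics/w3b.png',cv2.resize(im[185:275,205:370],None,fx=4.8,fy=4.8,interpolation=cv2.INTER_CUBIC))
cv2.imwrite('pics/w3f.png',cv2.resize(im[150:320,455:640],None,fx=3.5,fy=3.5,interpolation=cv2.INTER_CUBIC))
E
```

```text
fe [655.3 110.  102.7] [101.   -5.3] angle 2.3529036005739683
fm [637.1 109.8  82.5] [82.9 -3.6] angle 2.403318952020504
ne [459.1  80.7  99.7] [-97.2 -13.9] angle 2.3422447045061334
nm [476.3  83.5  81.8] [-79.8 -12.9] angle 2.3433537491732235
((556.4083251953125, 114.5074462890625), (56.88960647583008, 25.7633056640625), 9.803558349609375)
dots [580.4 116.6  44. ] [535.2 110.2  44. ] bl [558.3 113.4  44.5]
```

View pics/w3b.png

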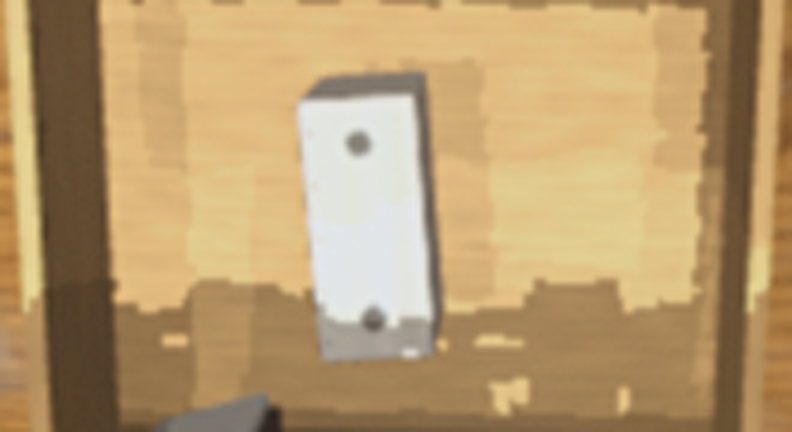

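View pics/w3f.png

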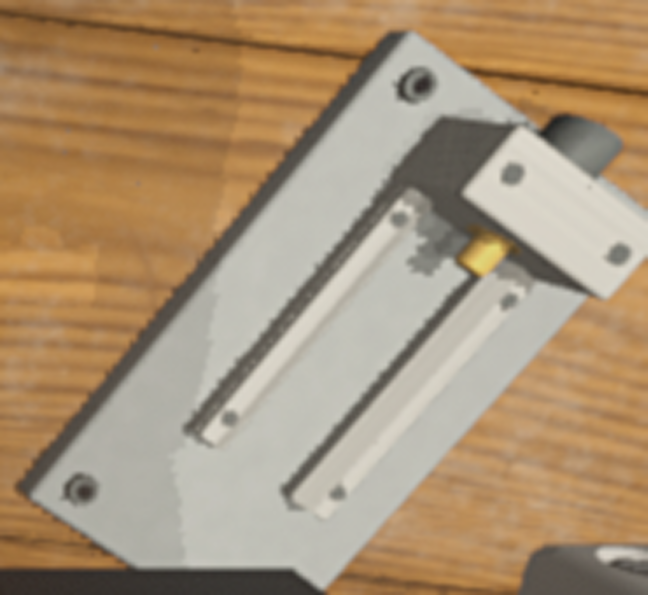

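```bash
python3 - <<'E'
from h import *
np.set_printoptions(precision=1,suppress=True)
C=np.array([ray('wrist','w3',205+u/4.8-.4,185+v/4.8-.4,44) for u,v in((300,98),(415,93),(435,357),(322,361))]);print(C.mean(0),np.linalg.norm(np.diff(C,axis=0),axis=1))
d=C[0]+C[1]-C[2]-C[3];print(np.arctan2(d[1],d[0]))
D=[ray('wrist','w3',205+u/4.8-.4,185+v/4.8-.4,44) for u,v in((358,143),(373,320))];print((D[0]+D[1])/2,np.arctan2(*(D[0]-D[1])[1::-1]))
f=lambda u,v,z:ray('wrist','w3',455+u/3.5-.4,150+v/3.5-.4,z)
S=np.array([f(465,192,46),f(603,298,46)]);print('stop',S.mean(0),np.linalg.norm(S[0]-S[1]),np.arctan2(*(S[0]-S[1])[:2]))
# rails top screws z 22
R=np.array([f(400,219,22),f(510,300,22),f(230,418,22),f(338,493,22)])
a=R[:2].mean(0)-R[2:].mean(0);print('rails',R,np.arctan2(a[1],a[0]),R[:2].mean(0),R[2:].mean(0))
E
```

```text
[555.4 114.   44. ] [25.  60.  25.5]
0.17158420922289572
[554.7 114.5  44. ] 0.17605729245803137
stop [ 610.4 -223.1   46. ] 57.52724712653619 0.47393308313144905
rails [[ 611.3 -198.6   22. ]
 [ 589.8 -241.5   22. ]
 [ 539.9 -162.5   22. ]
 [ 518.3 -205.4   22. ]] -0.4679088536321027 [ 600.6 -220.1   22. ] [ 529.1 -184.    22. ]
```

Everything agrees: blank (555,114), yaw 0.175; stop axis through (610,-223.6), yaw ≈ -0.464; both flaps at ≈2.35 rad. Descending to grasp with the tips 16 mm above the blank's underside.

{"method": "jog_arm", "body": {
  "deltas": "-13 -39 20 -0.055 60; -13 -39 70 -0.055 60; -13 -39 120 -0.055 60; -13 -39 160 -0.055 60; -13 -39 190 -0.055 60; -13 -39 205 -0.055 60; -13 -39 205 -0.055 60; -13 -39 205 -0.055 40; -13 -39 205 -0.055 15; -13 -39 205 -0.055 10",
  "squeeze": 40
}}

```text
clock: 7.75
eef_pos: [555.6, 114.2, 35.1]
eef_rot: [3.142, -0.001, 0.175]
wrist_force: [0.5, 0.8, -0.2]
finger_gap: 33.2
```

{"method": "jog_arm", "body": {
  "deltas": "0 0 0 0 10; 0 0 0 0 10; 0 0 0 0 10; 0 0 0 0 10; 0 0 0 0 10; 0 0 0 0 10; 0 0 0 0 10; 0 0 0 0 10; 0 0 0 0 10; 0 0 0 0 10",
  "squeeze": 40
}}

```text
clock: 9.0
eef_pos: [555.5, 114.2, 34.8]
eef_rot: [-3.142, -0.001, 0.175]
wrist_force: [-1.3, 0.8, 5.4]
finger_gap: 25.9
```

```bash
python3 - <<'E'
from h import *
np.set_printoptions(precision=3,suppress=True)
s=manip.read_state();print(s['clock'],s['eef_pos'],s['eef_rot'],s['finger_gap'],s['wrist_force'])
E
```

```text
9.0 [555.545 114.196  34.846] [-3.142 -0.001  0.175] 25.872678924876595 [-1.254  0.765  5.375]
```

Gripped: opening 25.9 mm on the 26 mm width. Lifting it and carrying it over the fixture.

{"method": "jog_arm", "body": {
  "deltas": "0 0 -25 0 10; 0 0 -60 0 10; 0 0 -100 0 10; -4 26 -130 0.05 10; -11 78 -130 0.18 10; -19 130 -130 0.32 10; -26 182 -130 0.46 10; -34 234 -130 0.6 10; -41 280 -130 0.639 10; -45 312 -130 0.639 10",
  "squeeze": 50
}}

```text
clock: 10.25
eef_pos: [564.8, -203.0, 163.9]
eef_rot: [3.141, 0.001, -0.466]
wrist_force: [-0.7, 0.3, -2.0]
finger_gap: 25.7
```

{"method": "jog_arm", "body": {
  "deltas": "0 0 0 0 10; 0 0 0 0 10; 0 0 0 0 10; 0 0 0 0 10; 0 0 30 0 10; 0 0 50 0 10; 0 0 50 0 10; 0 0 50 0 10; 0 0 50 0 10; 0 0 50 0 10"
}}

```text
clock: 11.5
eef_pos: [565.5, -201.0, 115.1]
eef_rot: [-3.142, -0.001, -0.464]
wrist_force: [0.3, 0.7, -2.7]
finger_gap: 25.9
```

```bash
python3 - <<'E'
from h import *
np.set_printoptions(precision=3,suppress=True)
s=manip.read_state();print(s['clock'],s['eef_pos'],s['eef_rot'],s['finger_gap'],s['wrist_force'])
snap('wrist','w4');snap('top','t4'); snap('scene','s4')
a=cv2.imread('pics/w4.png');b=cv2.imread('pics/s4.png')
o=np.zeros((600,800,3),np.uint8); o[:300,:400]=cv2.resize(a,(400,300)); o[:300,400:]=cv2.resize(b[150:300,280:480],(400,300)); 
o[300:,:400]=cv2.resize(cv2.imread('pics/t4.png')[200:320,330:490],(400,300)); o[300:,400:]=cv2.resize(a[150:390,160:480],(400,300))
cv2.imwrite('pics/c4.png',o)
E
```

```text
11.5 [ 565.518 -200.986  115.109] [-3.142 -0.001 -0.464] 25.88730928420403 [ 0.271  0.695 -2.716]
```

View pics/c4.png

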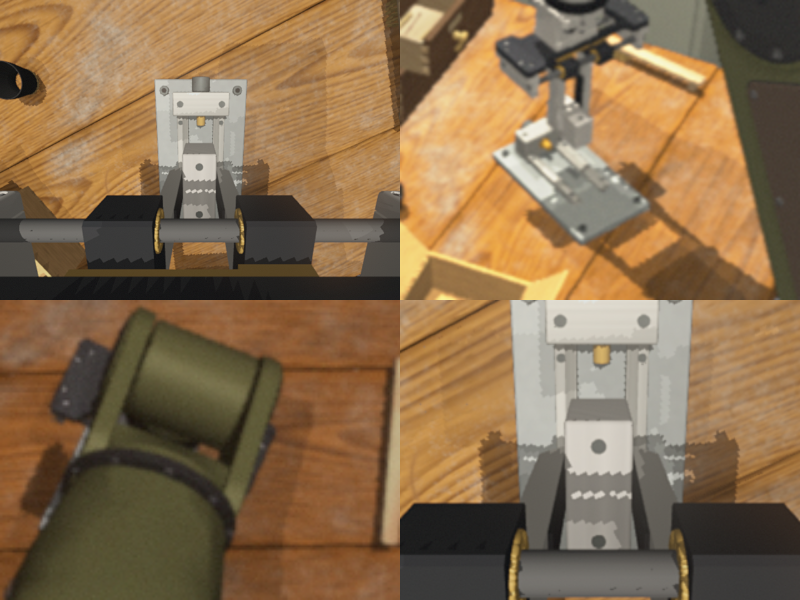

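The wrist view shows the blank upright, heading up the rails, with the plunger ahead of it at about (320,210). I'll measure the sideways offset at full resolution before lowering.

```bash
python3 - <<'E'
from h import *
a=cv2.imread('pics/w4.png')
cv2.imwrite('pics/w4a.png',cv2.resize(a[120:270,250:390],None,fx=5.3,fy=4,interpolation=cv2.INTER_CUBIC))
E
```

```text
(no output)
```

View pics/w4a.png

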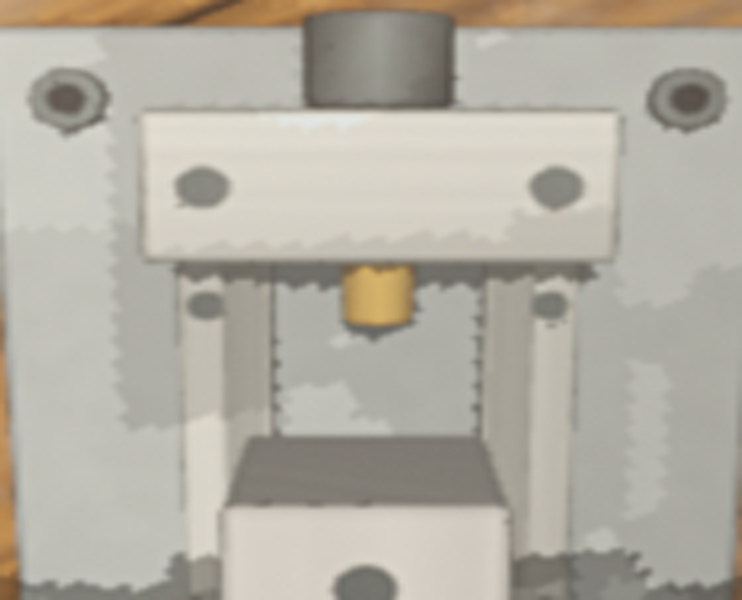

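Fixture centre line sits ≈1.2 mm to the tool's +y side of the blank, which agrees with the rail-midline measurement. I'll correct for that and lower.

{"method": "jog_arm", "body": {
  "deltas": "0 1.2 15 0 10; 0 1.2 35 0 10; 0 1.2 50 0 10; 0 1.2 56 0 10; 0 1.2 59 0 10; 0 1.2 62 0 10; 0 1.2 64 0 10; 0 1.2 66 0 10; 0 1.2 66 0 10; 0 1.2 66 0 10"
}}

```text
clock: 12.9
eef_pos: [564.8, -202.1, 48.6]
eef_rot: [-3.142, -0.0, -0.464]
wrist_force: [-0.3, -0.9, -1.6]
finger_gap: 25.5
```

No contact yet, and the underside is already below the rail tops. Continuing down.

{"method": "jog_arm", "body": {
  "deltas": "0 0 1 0 10; 0 0 2 0 10; 0 0 3 0 10; 0 0 4 0 10; 0 0 4.5 0 10; 0 0 5 0 10; 0 0 5.5 0 10; 0 0 6 0 10; 0 0 6 0 10; 0 0 6 0 10"
}}

```text
clock: 14.15
eef_pos: [564.8, -202.0, 42.8]
eef_rot: [3.142, -0.0, -0.464]
wrist_force: [-3.9, 2.1, 5.3]
finger_gap: 25.7
```

```bash
python3 - <<'E'
from h import *
np.set_printoptions(precision=3,suppress=True)
s=manip.read_state();print(s['clock'],s['eef_pos'],s['eef_rot'],s['finger_gap'],s['wrist_force'],s['moment'])
snap('wrist','w5');snap('scene','s5')
a=cv2.imread('pics/w5.png');b=cv2.imread('pics/s5.png')
o=np.zeros((400,800,3),np.uint8); o[:,:400]=cv2.resize(a[120:280,240:400],(400,400)); o[:,400:]=cv2.resize(b[180:280,310:410],(400,400)); 
cv2.imwrite('pics/c5.png',o)
E
```

```text
14.15 [ 564.764 -202.032   42.843] [ 3.142 -0.    -0.464] 25.723898285924808 [-3.945  2.091  5.279] [0.354 0.644 0.043]
```

View pics/c5.png

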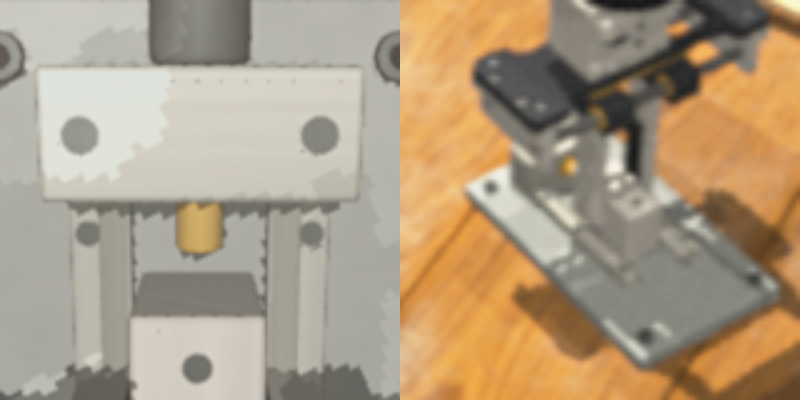

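The blank is seated between the rails, TCP z 42.8 as predicted. Left panel: blank centred below the plunger at ≈(198,230). Now pushing along the rails.

{"method": "jog_arm", "body": {
  "deltas": "1.5 0 0 0 10; 3 0 0 0 10; 5 0 0 0 10; 7 0 0 0 10; 9 0 0 0 10; 11 0 0 0 10; 13 0 0 0 10; 15 0 0 0 10; 16 0 0 0 10; 16 0 0 0 10",
  "squeeze": 60
}}

```text
clock: 15.5
eef_pos: [578.3, -208.7, 42.9]
eef_rot: [3.142, 0.002, -0.464]
wrist_force: [-11.3, 4.7, 11.7]
finger_gap: 25.6
```

{"method": "jog_arm", "body": {
  "deltas": "1 0 0 0 10; 2 0 0 0 10; 3 0 0 0 10; 4 0 0 0 10; 4 0 0 0 10; 4 0 0 0 10; 4 0 0 0 10; 4 0 0 0 10; 4 0 0 0 10; 4 0 0 0 10"
}}

```text
clock: 16.75
eef_pos: [581.6, -210.4, 42.9]
eef_rot: [3.142, 0.003, -0.464]
wrist_force: [-11.9, 6.1, 13.2]
finger_gap: 25.7
```

{"method": "jog_arm", "body": {
  "deltas": "0.5 0 0 0 10; 1 0 0 0 10; 1.5 0 0 0 10; 2 0 0 0 10; 2.5 0 0 0 10; 3 0 0 0 10; 3 0 0 0 10; 3 0 0 0 10; 3 0 0 0 10; 3 0 0 0 10"
}}

```text
clock: 18.0
eef_pos: [583.2, -211.2, 42.9]
eef_rot: [3.141, 0.006, -0.464]
wrist_force: [-22.9, 11.1, 20.0]
finger_gap: 25.6
```

The force jumped by 12 N while the arm advanced 1.8 of the 3 mm commanded, so the blank has met the stop. Checking by picture.

```bash
python3 - <<'E'
from h import *
np.set_printoptions(precision=3,suppress=True)
snap('wrist','w6');snap('scene','s6')
s=manip.read_state();print(s['clock'],s['eef_pos'],s['eef_rot'],s['finger_gap'],s['wrist_force'],s['moment'])
a=cv2.imread('pics/w6.png');b=cv2.imread('pics/s6.png')
o=np.zeros((400,800,3),np.uint8); o[:,:400]=cv2.resize(a[120:280,240:400],(400,400)); o[:,400:]=cv2.resize(b[180:280,310:410],(400,400)); 
cv2.imwrite('pics/c6.png',o)
cv2.imwrite('pics/c6b.png',b)
E
```

```text
18.1 [ 583.241 -211.162   42.89 ] [ 3.141  0.006 -0.464] 25.40873727801495 [-22.994  10.712  20.532] [2.01  4.153 0.02 ]
```

View pics/c6.png

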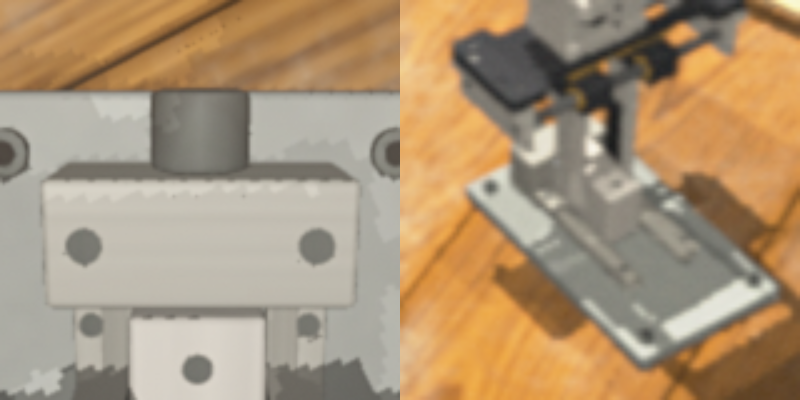

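View pics/c6b.png

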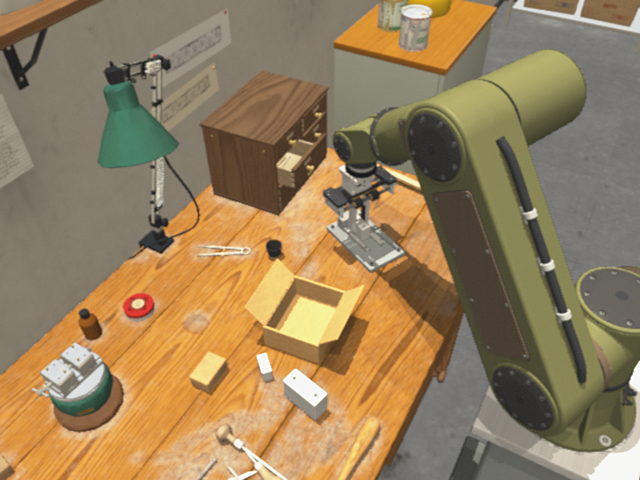

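```bash
python3 - <<'E'
from h import *
np.set_printoptions(precision=2,suppress=True)
x=np.array([np.cos(.464),-np.sin(.464),0])
def f(u,v,z): return ray('wrist','w6',240+u*.4-.3,120+v*.4-.3,z)
s=f(200,306,46); 
for v in (308,312,317,320): print(v,x@(f(200,v,52)-s))
print('dot->front',x@(f(197,370,52)-s), 'stop pos',s, x@(s-np.load('w6.npz')['p']))
a=cv2.imread('pics/w6.png')
cv2.imwrite('pics/w6z.png',cv2.resize(a[225:285,280:360],None,fx=10,fy=10,interpolation=cv2.INTER_CUBIC))
E
```

```text
308 1.2663095062756995
312 0.4988016453582463
317 -0.46317938774793965
320 -1.0417576518432714
dot->front -10.841454103576863 stop pos [ 609.66 -224.86   46.  ] 29.779678630319584
```

View pics/w6z.png

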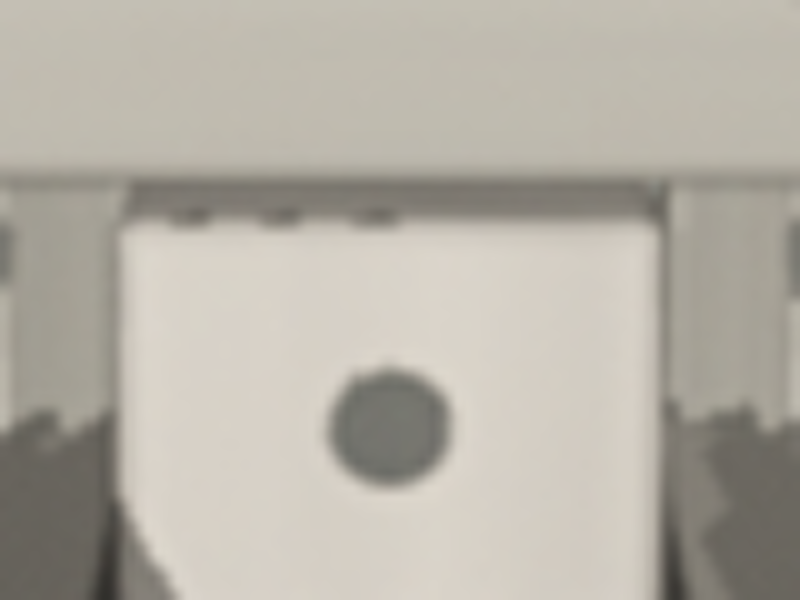

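The front edge is within about 0.5 mm of the stop face, and the rail gaps look even. One small extra push, to confirm it is hard against the stop.

{"method": "jog_arm", "body": {
  "deltas": "0.3 0 0 0 10; 0.6 0 0 0 10; 0.8 0 0 0 10; 0.8 0 0 0 10; 0.8 0 0 0 10; 0.8 0 0 0 10; 0.8 0 0 0 10; 0.8 0 0 0 10; 0.8 0 0 0 10; 0.8 0 0 0 10"
}}

```text
clock: 19.35
eef_pos: [583.3, -211.2, 42.9]
eef_rot: [3.141, 0.008, -0.464]
wrist_force: [-29.1, 13.0, 24.3]
finger_gap: 25.7
```

```bash
python3 - <<'E'
from h import *
np.set_printoptions(precision=3,suppress=True)
s=manip.read_state();print(s['clock'],s['eef_pos'],s['eef_rot'],s['finger_gap'],s['wrist_force'])
E
```

```text
19.35 [ 583.29  -211.205   42.887] [ 3.141  0.008 -0.464] 25.654350085952043 [-29.102  13.01   24.336]
```

It is hard contact: only 0.1 mm of motion for 0.8 mm commanded, and the force rose to 32 N along the rails. Handing in.

```bash
python3 - <<'E'
from h import *
print(workorder.sign_off())
E
```

```text
the job is handed in; nothing more can be done
None
```

I folded both flaps back, put the blank between the rails against the end stop, and handed the job in at 19.35 s with the blank still gripped and pressed. The hand-in reports no verdict.

- **Flaps:** both measured about 2.35 rad in the depth image taken before the grasp. A later scene picture still shows both folded out.
- **Blank position:** its front edge is about 0.5 mm from the stop face by ray casting, at the limit of the camera accuracy. It looks upright and centred in the picture, with the gripper yaw at -0.464 rad against about -0.463 measured for the fixture.
- **Press on the stop:** sliding took about 13 N. At the end the push along the rails was about 32 N, and the last 0.8 mm commanded moved the arm only about 0.1 mm, so it is hard against the stop. The grip is commanded at 60 N, with an opening of 25.7 mm on the 26 mm width.
- **Not measured directly:** I could not read the plunger travel or the stop contact force; both are inferred from the position and the force jump. The downward press also rose to about 24 N, with a gripper tilt of 0.008 rad.
- **Bystanders:** the arm did not go near the loupe, brush or cork block. The loupe and cork block appear in their starting places in the last scene picture. The arm partly hides the brush, and I did not measure any of the three again.

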